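Change the format plate of the packing jig

TASK

Fit the longer of the two thin metal plates into the spring holder. It lies too flat to be grasped where it is: press on it lightly, slide it over the robot-side edge of the wooden stand until about a third of it overhangs, and take it there by its long edges. Then push its far end against the sprung carriage of the holder, lower its near end behind the lip, and let go so that the spring pushes it home flat under the lip; leave the short plate, the bundle of boxes and the tape roll where they are, and do not drop the plate.

Things in the scene. Friction and masses are not known exactly. Their poses are not given: they have to be found in the camera images.
- long_plate_mid (a point): centre (half-way through the thickness) of the plate to fit: plain aluminium, 150 mm long (its x), 60 mm wide (its y), 3 mm thick (z up), about 50 to 110 g, loose, smooth (slides more easily on the varnished stand than under the finger pads), with fine engraved marks along one long edge; it is the same either way round. Lies flat on the stand beside the short plate, on either side of it
- short_plate_mid (a point): centre of the other plate, a bystander: the same but 100 mm long (x), 60 mm wide (y), 3 mm thick; loose on the stand
- stand: fixed low wooden packing stand, a board 220 mm (its x) by 300 mm (its y); origin under its centre at table level, board top 70 mm above it, board 18 mm thick on recessed runners. Its robot-side edge is at its x = -110 mm, free air below and beyond it
- holder: fixed dark steel spring holder on a grey foot 12 mm thick (its x = -120 to +150 mm, 110 mm wide); origin at table level under the middle of the seated plate. The plate lies along its x on a bed 36 mm wide, top 50 mm above the origin, so that its long edges stand free. Post with a lip at the robot-side (-x) end, sprung carriage at the +x end
- seat (a point): where the centre of the plate comes when seated: on the holder's axis, 51.5 mm above its origin; axes as the holder's. The plate then lies between post and carriage, its near end under the lip
- lip (a point): middle of the lower inner edge of the fixed retaining lip, 24 mm wide: at the holder's x = -67 mm, 5.5 mm above the bed; the lip is 4 mm thick and reaches 8 mm inward from a post whose inner face, where the plate's near end comes to rest, is at x = -75 mm
- carriage (a joint): travel (m) of the sprung carriage, 0 at rest, growing towards the holder's +x, end stop 0.022. Its flat face (50 mm wide, 36 to 78 mm above the holder's origin) is at the holder's x = +73 mm at rest. Spring 2.3 N at rest plus 0.45 N per mm. Stands at 2 mm with the plate seated; the plate must push it past 10 mm for its near end to clear the lip
- bundle_mid (a point): centre of a wrapped bundle of small boxes, a bystander, 60 x 120 x 50 mm high, loose on the table beyond the work
- tape: roll of paper tape lying flat, a bystander, 96 mm across, 25 mm high, loose on the table near the robot; origin at the centre of its underside
There are look-alikes about, which are no part of the job. Leave any turquoise or yellow look-alike of the part that bears long_plate_mid alone.

How it is judged:
By the outcome, as a careful person would: the job done as asked, in the order asked, and still so for the second after the job is handed in, with the robot touching nothing.
It also fails if it takes over 53 s, if anything falls off the work surface, if the arm or the gripper's body presses on something with over 40 N, if the wrist force passes 120 N, or if a joint passes its speed limit or range.

ROBOT

A 6-joint arm with a two-finger parallel gripper is mounted at the origin on the work surface. World frame = base frame: x ahead of the robot, y to its left, z up, the work surface at z = 0. Lengths are in m, angles in rad, forces in N, time in s.
With the tool pointing down it reaches from about 0.275 to 0.75 m from the base axis. Payload 10.2 kg.
Tool frame: the origin (TCP) lies midway between the tips of the shut fingers; the grasp point (between the pads) lies 19 mm behind it (robot.grip_depth is the z of the grasp point in the tool frame, in m); z points along the fingers, y is the line along which they close (so a half turn about z gives the same grasp; the last joint's range is limited). The gripper opens to 85 mm and grips with 20 to 120 N. Pads are 22 mm wide; open, the fingers measure 114 mm over their backs; the gripper's body (76 mm by 85 mm) begins 54 mm behind the grasp point. The pads swing forward as they close: fully open they stand 13 mm farther back than shut.
Start: joints at [-1.527, 0.313, 1.498, -0, 1.331, -0.223], TCP at [0.138, -0.506, 0.21] pointing down, gripper open.
Joint ranges: [-2.94, 2.94], [-0.97, 2.17], [0.19, 2.56], [-1.23, 4.37], [0.02, 3.11], [-2.88, 2.88]. Speed limits (rad/s): [2.39, 2.39, 3.01, 3.14, 3.14, 3.14].

INTERFACE

Orientations are given as a 3x3 rotation matrix whose columns are the frame's x, y, z axes.
In Python, from rig import status, imaging, robot gives the robot as it stands.
- The arm moves only by the shell command python3 -m jog 'ROWS' [OPENING] [FORCE]. ROWS is JSON, a list of rows, each a list of 2 entries, a list of its own where there are three numbers: the shift along the tool's x, y, z in m, then the turn, a rotation vector about the tool's x, y, z in rad. In form: [[[tx, ty, tz], [rx, ry, rz]], ...]. A call has 1 to 12 rows; each row shifts and turns the commanded pose from where the row before left it, along the tool's axes as they then stand; what a row does not reach is not made up. A row lasts 1/8 s, in which the tool goes at most 62.5 mm and 10.7 degrees, less where a joint would pass 70% of its speed; a pose out of reach is approached as far as the arm can. A call is refused whole if a number of a shift passes 0.0625 or a number of a turn 0.188, either way. A call with a gripper value outside its range is refused whole. OPENING is the finger opening in m, from 0 to 0.0854, set as the call begins (- or left out, the last holds). The fingers move at their own pace and stop on an object; FORCE is the grip in N (left out, the last holds). Time passes only in rows, so rows that do not move let the fingers close. It gives the time, the measured TCP pose, the force, the opening and the grip force at its end, in the units of the state.
- status.read_state(): the state, without advancing time (a new reading comes with each control period).
- imaging.grab_frame(name): name is "scene" or "side" or "wrist"; returns a dict with "pixels" (420x560x3 uint8, blue, green, red), "vertical_fov" (degrees; the focal length in pixels is half the picture's height over the tangent of half this angle, whatever the lens; pixels are square), "cx", "cy" (the principal point, pixels), "k1" (the pictures are not rectified: a ray, as slopes to the right and down, at radius r is drawn at 1 + k1 r^2 times it, then the intrinsics apply), "rvec" (rotation vector, rad) and "tvec" (3), from world to camera coordinates, as OpenCV has them; the wrist camera has in their place "mount" (4x4, takes a point from camera to tool coordinates, whose origin is the TCP and whose axes are the flange's). Camera axes: x right, y down, z forward; pixel columns grow to the right and rows downward; lengths in m; the calibration is good to about 2 mm. A picture is of the moment at which its call begins: read the wrist's pose just before it. There is no depth.
- robot.close_job(): hands the job in; it is judged then, once.
Trained networks look in a picture, given as the dict that the camera call returned (one of the last four; its "shot" number tells which), for a name from the list of things; names that differ only in an ending like _2 or _b are one class to them, and where a whole thing is asked for, a point or a joint stands for the part that bears it (a point fixed in the world has none). Each returns a list of dicts, best first, with "score" (0 to 1); they miss things now and then, are a little off and sometimes report something else, mostly with a low value. They report only what shows in the picture. A call takes as long as a camera call. They do not tell look-alikes from the thing itself.
- imaging.look_for(picture, target): "rect" ([left, top, width, height] in pixels, round what is visible of it).
The state is a dict: "time": time; "joint_positions": joint angles; "joint_velocities": joint speeds; "effort": joint torques, N m; "tcp_pos": TCP position; "eef_rot": TCP orientation; "ft_force": force on the tool from outside, world axes, zero at the start; "torque": the same for the moment, N m; "finger_gap": finger opening in m; "gripper_force": force on a finger pad.
Only numpy, scipy, OpenCV 4.12 (cv2) and the standard library are available. Lean on these libraries where they do the work, as an engineer would, in place of code of your own. Each camera call takes 0.05 s, during which the arm holds its last target. There are 200 camera calls.

## Working session

There is one attempt and no reset: what is moved stays moved. The work goes in short steps, Python scripts to look and compute and a shell command to move; the robot and the scene stay as the last step left them, time stands still between calls to the robot, and variables do not carry over. Pictures are saved under pics/ and viewed, at most 10 in all, crops included, and the job is handed in when it is done.

```bash
ls; mkdir -p pics; cat > h.py <<'E'
import numpy as np, cv2
from rig import status, imaging, robot
def K(f):
    h,w=f["pixels"].shape[:2]; F=h/2/np.tan(np.radians(f["vertical_fov"])/2)
    return F,f["cx"],f["cy"],f["k1"]
def pose(f,st=None):
    if "mount" in f:
        T=np.eye(4);T[:3,:3]=np.array(st["eef_rot"]);T[:3,3]=st["tcp_pos"]
        M=T@np.array(f["mount"]); return M[:3,:3],M[:3,3]   # cam->world
    R=cv2.Rodrigues(np.array(f["rvec"],float))[0]; return R.T,-R.T@np.array(f["tvec"]).ravel()
def back(f,uv,z,st=None):
    F,cx,cy,k1=K(f);R,c=pose(f,st);out=[]
    for u,v in np.atleast_2d(uv):
        d=np.array([(u-cx)/F,(v-cy)/F]);s=d.copy()
        for _ in range(30): s=d/(1+k1*(s@s))
        r=R@np.r_[s,1]; out.append(c+r*(z-c[2])/r[2])
    return np.array(out)
def proj(f,P,st=None):
    F,cx,cy,k1=K(f);R,c=pose(f,st);p=(np.atleast_2d(P)-c)@R
    s=p[:,:2]/p[:,2:];r=(s**2).sum(1,keepdims=True);s=s*(1+k1*r);return s*F+[cx,cy]
E
python3 - <<'E'
from h import *
s=status.read_state();print(s)
for n in ["scene","side","wrist"]:
    f=imaging.grab_frame(n);cv2.imwrite(f"pics/{n}0.png",f["pixels"])
    print(n,{k:v for k,v in f.items() if k!="pixels"})
    for t in ["long_plate_mid","short_plate_mid","stand","holder","carriage","bundle_mid","tape"]:
        print(t,[(d["rect"],round(d["score"],2)) for d in imaging.look_for(f,t)])
E
```

```text
pics
{'time': 0.0, 'joint_positions': array([-1.52743840e+00,  3.13459047e-01,  1.49846089e+00, -2.40146067e-05,
        1.33099624e+00, -2.23419877e-01]), 'joint_velocities': array([ 0.00087679,  0.00065255, -0.00028777,  0.00163206, -0.00019976,
       -0.0016727 ]), 'effort': array([ 1.71507641e-04, -4.12271833e+01, -2.59743458e+01, -1.21250423e-04,
        4.12200388e-03,  7.57516290e-06]), 'tcp_pos': array([ 0.13836168, -0.5061351 ,  0.2094215 ]), 'eef_rot': array([[ 9.64623855e-01,  2.63630066e-01, -8.06728132e-05],
       [ 2.63629939e-01, -9.64622988e-01,  1.32126936e-03],
       [ 2.70507477e-04, -1.29579571e-03, -9.99999124e-01]]), 'ft_force': array([-1.10162682,  0.40127707,  0.20096254]), 'torque': array([ 0.04203418, -0.02680295, -0.05322205]), 'gripper_force': 0.0, 'finger_gap': 0.08541220236582814}
scene {'vertical_fov': 55.31759583661069, 'cx': 278.80140064030616, 'cy': 213.53353210775342, 'k1': -0.044467664179123775, 'rvec': array([ 1.16918213,  2.28748794, -0.99378421]), 'tvec': array([ 0.40675419, -0.26076052,  1.46812841]), 'shot': 1}
long_plate_mid [([191.7, 170.
[... 1099 characters left out ...]
)]
bundle_mid [([175.8, 203.0, 45.3, 46.4], 0.62), ([262.9, 190.9, 37.1, 18.9], 0.32)]
tape [([326.8, 243.8, 45.5, 40.6], 0.7)]
wrist {'vertical_fov': 62.85171784900724, 'cx': 278.5876003686208, 'cy': 212.35331213616232, 'k1': -0.07269259669654903, 'mount': array([[ 5.53620072e-04, -9.64604212e-01, -2.63701360e-01,
         6.74816805e-02],
       [ 9.99999835e-01,  4.93292052e-04,  2.94986682e-04,
        -4.24493202e-04],
       [-1.54463611e-04, -2.63701480e-01,  9.64604326e-01,
        -1.63556919e-01],
       [ 0.00000000e+00,  0.00000000e+00,  0.00000000e+00,
         1.00000000e+00]]), 'shot': 3}
long_plate_mid []
short_plate_mid []
stand []
holder []
carriage []
bundle_mid []
tape []
```

```bash
python3 - <<'E'
import cv2,numpy as np
a=cv2.imread("pics/scene0.png");b=cv2.imread("pics/side0.png")
A=cv2.resize(a[130:340,150:420],(800,600)[:2] if 0 else (771,600),interpolation=cv2.INTER_CUBIC)
cv2.imwrite("pics/scene0c.png",A)
cv2.imwrite("pics/side0c.png",cv2.resize(b[140:360,150:410],(709,600),interpolation=cv2.INTER_CUBIC))
E
```

```text
(no output)
```

View pics/scene0c.png

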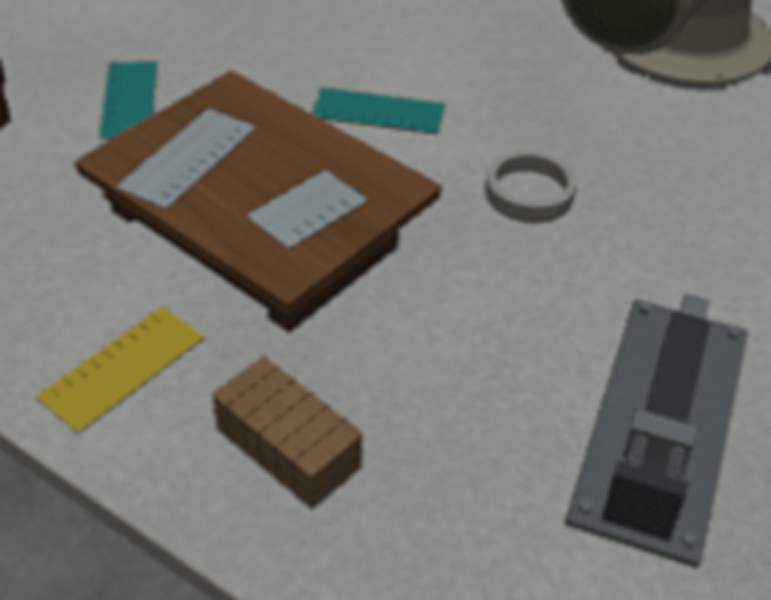

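View pics/side0c.png

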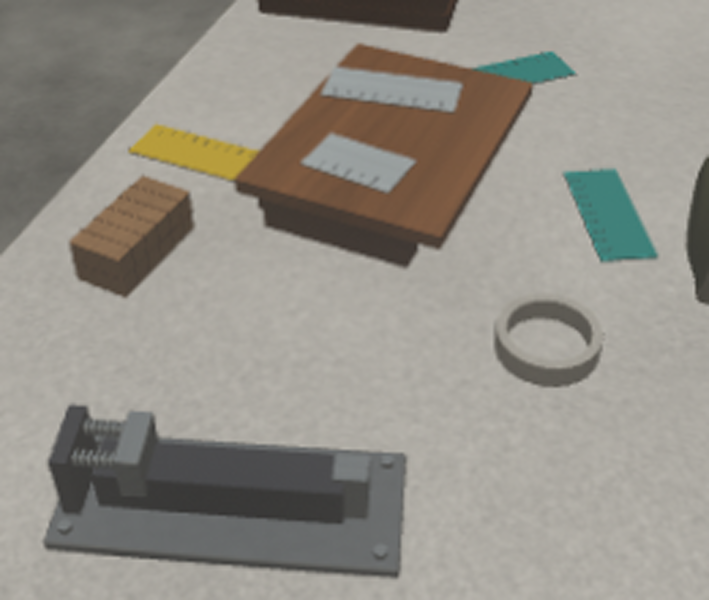

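Scene picture: silver plates on the stand: long at about (215,185) and short at (257,203). Turquoise look-alikes sit at about (196,165) and (282,169), and a yellow one at (192,260), all on the table. The plain aluminium long one on the stand, at (215,185), is the one meant. Next I fit poses.

```bash
cat > fit.py <<'E'
from h import *
from scipy.optimize import least_squares
def quad(f,rect,pad=4):
    l,t,w,h=[int(round(x)) for x in rect];l-=pad;t-=pad;w+=2*pad;h+=2*pad
    im=f["pixels"][t:t+h,l:l+w];im=cv2.resize(im,None,fx=8,fy=8,interpolation=cv2.INTER_CUBIC)
    g=im.astype(int); m=((g[...,0]-g[...,2])>-8).astype(np.uint8)*255
    m=cv2.morphologyEx(m,cv2.MORPH_CLOSE,np.ones((25,25)));
    n,lab,s,c=cv2.connectedComponentsWithStats(m); 
    cen=lab[h*4,w*4]; mm=(lab==cen).astype(np.uint8)
    cs,_=cv2.findContours(mm,0,2);cc=max(cs,key=cv2.contourArea);hull=cv2.convexHull(cc)
    q=cv2.approxPolyN(hull,4)
    return (q.reshape(4,2)+.5)/8-.5+[l,t]
def rectfit(obs,L,W,z,x0):
    # obs: list of (frame,st,pts[N,2]) corners unordered ; fit x,y,yaw
    def cor(p):
        c,s=np.cos(p[2]),np.sin(p[2]);q=np.array([[1,1],[1,-1],[-1,-1],[-1,1]])*[L/2,W/2]
        return np.c_[q@np.array([[c,s],[-s,c]])+p[:2],np.full(4,z)]
    def res(p):
        o=[]
        for f,st,uv in obs:
            P=proj(f,cor(p),st);
            for u in uv:
                d=P-u;o.extend(d[np.argmin((d**2).sum(1))])
        return np.array(o)
    r=least_squares(res,x0,x_scale=[.01,.01,.1]);return r.x,np.sqrt((r.fun**2).mean())
E
python3 - <<'E'
from fit import *
s=imaging.grab_frame("scene");d=imaging.grab_frame("side")
S=lambda a:np.array(a)/2.857+[150,130]-.3
D=lambda a:np.array(a)/2.727+[150,140]-.3
for n,L,rs,rd in [("long",.15,[191.7,170.7,46.9,31.7],[267.5,166.8,48.8,14.2]),("short",.1,[235,190.4,40.2,26.5],[262.3,188.1,37.4,23.6])]:
    qs,qd=quad(s,rs),quad(d,rd);print(n,qs.round(1).tolist(),qd.round(1).tolist())
    bs=back(s,qs,.073);bd=back(d,qd,.073);print(bs.round(3)[:,:2].tolist(),bd.round(3)[:,:2].tolist())
    c=(bs.mean(0)+bd.mean(0))/2
    for obs in ([(s,None,qs)],[(d,None,qd)],[(s,None,qs),(d,None,qd)]):
        best=min((rectfit(obs,L,.06,.073,[c[0],c[1],a]) for a in np.arange(0,3.1,.3)),key=lambda r:r[1]);print(best)
def go(n,L,W,z,cs,cd):
    bs=back(s,cs,z);bd=back(d,cd,z);print(n,bs.round(3)[:,:2].tolist(),bd.round(3)[:,:2].tolist());c=(bs.mean(0)+bd.mean(0))/2
    for obs in ([(s,None,cs)],[(d,None,cd)],[(s,None,cs),(d,None,cd)]):
        print(min((rectfit(obs,L,W,z,[c[0],c[1],a]) for a in np.arange(0,3.1,.3)),key=lambda r:r[1]))
go("stand",.22,.3,.07,S([[77,163],[231,71],[441,188],[288,305]]),D([[361,44],[532,90],[441,242],[238,186]]))
go("foot",.27,.11,.012,S([[635,300],[747,331],[698,558],[567,521]]),D([[46,541],[405,455],[400,572]]))
for n,rs,rd,z in [("tape",[320.0,180.6,31.5,27.2],[326.8,243.8,45.5,40.6],.0125),("bundle",[225.2,257.2,51.4,53.2],[175.8,203.0,45.3,46.4],.025)]:
    for f,r in((s,rs),(d,rd)): print(n,back(f,[r[0]+r[2]/2,r[1]+r[3]/2],z).round(3))
E
```

```text
long [[239.3, 174.2], [207.7, 202.8], [189.9, 195.1], [223.1, 166.3]] [[319.1, 170.4], [315.6, 180.6], [267.7, 174.2], [271.6, 162.4]]
[[0.552, -0.253], [0.703, -0.239], [0.708, -0.301], [0.551, -0.318]] [[0.56, -0.309], [0.556, -0.25], [0.701, -0.238], [0.714, -0.308]]
(array([ 0.62886975, -0.2772866 ,  3.22091475]), np.float64(0.6252154031309146))
(array([ 0.63258782, -0.27583372,  0.06780377]), np.float64(0.6590219028343635))
(array([ 0.63115972, -0.27586853,  3.21762321]), np.float64(0.7504934790593961))
short [[280.1, 199.4], [250.7, 216.7], [235.4, 205.1], [263.2, 189.1]] [[303.6, 198.8], [291.7, 210.1], [259.9, 199.4], [271.1, 188.7]]
[[0.574, -0.089], [0.677, -0.111], [0.665, -0.172], [0.565, -0.154]] [[0.564, -0.15], [0.58, -0.091], [0.677, -0.109], [0.666, -0.168]]
(array([ 0.62051919, -0.13120725, -0.18990558]), np.float64(0.757039199868572))
(array([ 0.62167803, -0.12939347,  2.94374953]), np.float64(0.422965861172684))
(array([ 0.62146767, -0.13032733,  2.94790168]), np.float64(0.6468932835423316))
stand [[0.702, -0.361], [0.486, -0.343], [0.517, -0.047], [0.732, -0.068]] [[0.697, -0.363], [0.483, -0.326], [0.512, -0.038], [0.723, -0.057]]
(array([ 0.60830658, -0.20525156, -0.10003023]), np.float64(0.642099312401186))
(array([ 0.60391424, -0.19709134,  3.0408556 ]), np.float64(1.1132419459135134))
(array([ 0.6067977 , -0.20329893, -0.10040195]), np.float64(1.2404356492847293))
foot [[0.486, 0.16], [0.46, 0.263], [0.715, 0.325], [0.745, 0.225]] [[0.717, 0.328], [0.485, 0.162], [0.458, 0.266]]
(array([0.60057611, 0.24267702, 0.24310524]), np.float64(1.0221837210171485))
(array([0.60165655, 0.24404521, 0.23549998]), np.float64(0.8149945348760342))
(array([0.60132068, 0.2434372 , 0.238823  ]), np.float64(0.9854559029543147))
tape [[ 0.393 -0.006  0.012]]
tape [[ 0.402 -0.003  0.012]]
bundle [[0.821 0.002 0.025]]
bundle [[ 0.816 -0.002  0.025]]
```

```bash
python3 -m jog '[[[0.025,-0.0045,0],[0,0,0]],[[0.05,-0.0085,0],[0,0,0]],[[0.05,-0.0085,0],[0,0,0]],[[0.05,-0.0085,0],[0,0,0]],[[0.05,-0.0085,0],[0,0,0]],[[0.05,-0.0085,0],[0,0,0]],[[0.05,-0.0085,0],[0,0,0]],[[0.05,-0.0085,0],[0,0,0]],[[0.05,-0.0085,0],[0,0,0]],[[0.05,-0.0085,0],[0,0,0]],[[0.04,-0.0085,0],[0,0,0]],[[0.02,-0.0025,0],[0,0,0.185]]]' 0 30 && python3 -m jog '[[[0,0,0],[0,0,0]],[[0,0,0],[0,0,0]]]' && python3 - <<'E'
from fit import *
st=status.read_state();w=imaging.grab_frame("wrist");cv2.imwrite("pics/w1.png",w["pixels"])
print(st["time"],st["tcp_pos"],st["ft_force"])
for t in ["long_plate_mid","short_plate_mid","stand"]: print(t,[(d["rect"],round(d["score"],2)) for d in imaging.look_for(w,t)])
E
```

```text
time: 2.8
tcp_pos: [0.6318, -0.2751, 0.2094]
eef_rot: [[0.997, 0.08, -0.0], [0.08, -0.997, 0.0], [-0.0, -0.0, -1.0]]
ft_force: [-0.3, 0.2, 0.5]
finger_gap: 0.0001
gripper_force: 0.0
time: 3.05
tcp_pos: [0.6295, -0.2772, 0.2099]
eef_rot: [[0.996, 0.085, -0.0], [0.085, -0.996, 0.0], [-0.0, -0.0, -1.0]]
ft_force: [-0.8, 0.1, -0.2]
finger_gap: -0.0
gripper_force: 0.0
3.05 [ 0.6294974  -0.27719486  0.20994775] [-0.75912902  0.10643707 -0.17589735]
long_plate_mid [([382.8, 219.8, 96.6, 112.8], 0.88), ([158.6, 0.0, 71.9, 55.4], 0.83), ([244.7, 106.1, 70.4, 159.0], 0.74)]
short_plate_mid [([82.4, 125.6, 78.8, 122.9], 0.61)]
stand [([42.8, 62.5, 345.6, 246.7], 0.72), ([240.8, 108.7, 72.1, 156.4], 0.31)]
```

View pics/w1.png

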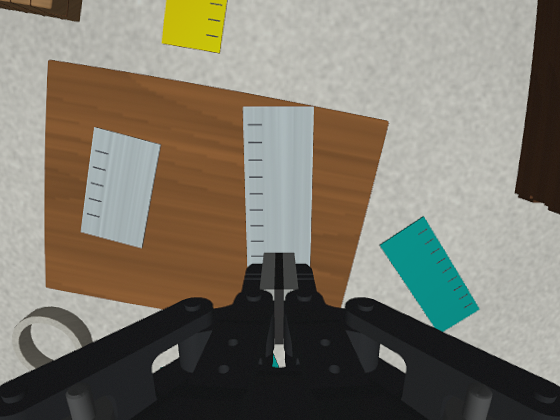

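The picture shows the silver long plate with its far-end corners at about (243,107) and (313,107), and its near end hidden by the fingers. The short plate is at (120,187), and the stand's far corners are at (48,61) and (388,121).

```bash
python3 - <<'E'
from fit import *
st=status.read_state();w=imaging.grab_frame("wrist")
pl=np.array([[243,106.5],[313.5,107],[247.5,262],[311,262]])
b=back(w,pl,.073,st);print(b.round(4)[:,:2].tolist())
u=(b[0]-b[2])[:2]+(b[1]-b[3])[:2];yaw=np.arctan2(u[1],u[0]);e=(b[0]+b[1])[:2]/2
print("yaw",yaw,"centre",e-.075*np.array([np.cos(yaw),np.sin(yaw)]))
s=back(w,[[47.5,60.5],[388,121],[46,287],[345,300]],.07,st);print(s.round(4)[:,:2].tolist())
v=(s[1]-s[0])[:2];print("stand yaw",np.arctan2(v[1],v[0])+np.pi/2)
a=np.arctan2(v[1],v[0])+np.pi/2;n=np.array([np.cos(a),np.sin(a)]);print(n, "near edge n.p=",(s[0]+s[1])[:2]/2@n-.22)
E
```

```text
[[0.7045, -0.2404], [0.709, -0.2997], [0.5638, -0.2527], [0.5688, -0.3126]]
yaw 0.08917441387577162 centre [ 0.63208786 -0.27675943]
[[0.7322, -0.0693], [0.7034, -0.3656], [0.516, -0.0488], [0.5295, -0.3513]]
stand yaw -0.09678559284735533
[ 0.99531993 -0.09663456] near edge n.p= 0.5154783458827098
```

```bash
python3 -m jog '[[[0.0025,0,0.015],[0,0,0]],[[0,0,0.03],[0,0,0]],[[0,0,0.03],[0,0,0]],[[0,0,0.03],[0,0,0]],[[0,0,0.02],[0,0,0]],[[0,0,0.008],[0,0,0]],[[0,0,0],[0,0,0]],[[0,0,0],[0,0,0]]]' && python3 -m jog '[[[0,0,0.0015],[0,0,0]],[[0,0,0.001],[0,0,0]],[[0,0,0],[0,0,0]]]'
```

```text
time: 4.3
tcp_pos: [0.6331, -0.2767, 0.0779]
eef_rot: [[0.997, 0.082, 0.001], [0.082, -0.997, -0.001], [0.001, 0.001, -1.0]]
ft_force: [-0.1, 0.6, 0.1]
finger_gap: 0.0001
gripper_force: 0.0
time: 4.68
tcp_pos: [0.6327, -0.2764, 0.0745]
eef_rot: [[0.997, 0.082, 0.0], [0.082, -0.997, -0.0], [-0.0, 0.0, -1.0]]
ft_force: [-0.8, -0.5, 0.3]
finger_gap: 0.0002
gripper_force: 0.0
```

```bash
python3 -m jog '[[[0,0,0.001],[0,0,0]],[[0,0,0.001],[0,0,0]],[[0,0,0],[0,0,0]]]'
```

```text
time: 5.05
tcp_pos: [0.6327, -0.2764, 0.0724]
eef_rot: [[0.997, 0.082, -0.0], [0.082, -0.997, 0.0], [-0.0, -0.0, -1.0]]
ft_force: [-0.7, -0.0, 0.2]
finger_gap: -0.0002
gripper_force: 0.0
```

```bash
python3 -m jog '[[[0,0,0.0007],[0,0,0]],[[0,0,0],[0,0,0]]]'; python3 -m jog '[[[0,0,0.0007],[0,0,0]],[[0,0,0],[0,0,0]]]'
```

```text
time: 5.3
tcp_pos: [0.6327, -0.2764, 0.0718]
eef_rot: [[0.997, 0.082, -0.0], [0.082, -0.997, 0.0], [-0.0, -0.0, -1.0]]
ft_force: [0.0, -0.2, -0.3]
finger_gap: -0.0
gripper_force: 0.0
time: 5.55
tcp_pos: [0.6327, -0.2764, 0.071]
eef_rot: [[0.997, 0.082, -0.0], [0.082, -0.997, 0.0], [-0.0, -0.0, -1.0]]
ft_force: [0.3, -0.6, 1.1]
finger_gap: -0.0002
gripper_force: 0.0
```

```bash
python3 -c "
from rig import status;s=status.read_state();print(s['ft_force'],s['effort'],s['tcp_pos'])"
```

```text
[ 0.3131678  -0.64865183  1.11449663] [-2.33153027e-03 -6.06878471e+01 -2.52416950e+01 -3.27670989e-06
 -6.78767130e-03 -5.40555266e-05] [ 0.6326805  -0.2764144   0.07103855]
```

```bash
python3 -m jog '[[[0,0,0.0007],[0,0,0]],[[0,0,0],[0,0,0]]]'; python3 -m jog '[[[0,0,0.0007],[0,0,0]],[[0,0,0],[0,0,0]]]'
```

```text
time: 5.8
tcp_pos: [0.6327, -0.2764, 0.0703]
eef_rot: [[0.997, 0.082, -0.0], [0.082, -0.997, 0.0], [-0.0, -0.0, -1.0]]
ft_force: [0.3, 0.2, -0.7]
finger_gap: -0.0001
gripper_force: 0.0
time: 6.05
tcp_pos: [0.6327, -0.2764, 0.0696]
eef_rot: [[0.997, 0.082, -0.0], [0.082, -0.997, 0.0], [-0.0, -0.0, -1.0]]
ft_force: [0.6, -0.9, 0.2]
finger_gap: 0.0002
gripper_force: 0.0
```

```bash
for i in 1 2 3; do :; done; python3 -m jog '[[[0,0,0.0007],[0,0,0]],[[0,0,0],[0,0,0]]]'; python3 - <<'E'
from fit import *
ims=[]
for n in("scene","side"):
    f=imaging.grab_frame(n);st=status.read_state();p=proj(f,st["tcp_pos"])[0];print(n,p)
    x,y=p.astype(int);ims.append(cv2.resize(f["pixels"][y-30:y+20,x-32:x+32],None,fx=6,fy=6,interpolation=cv2.INTER_CUBIC))
cv2.imwrite("pics/c2.png",np.hstack(ims))
E
```

```text
time: 6.3
tcp_pos: [0.6327, -0.2764, 0.0689]
eef_rot: [[0.997, 0.082, -0.0], [0.082, -0.997, 0.0], [-0.0, -0.0, -1.0]]
ft_force: [0.1, -0.7, -0.4]
finger_gap: -0.0
gripper_force: 0.0
scene [215.00957607 185.93345619]
side [293.22551296 172.76253922]
```

View pics/c2.png

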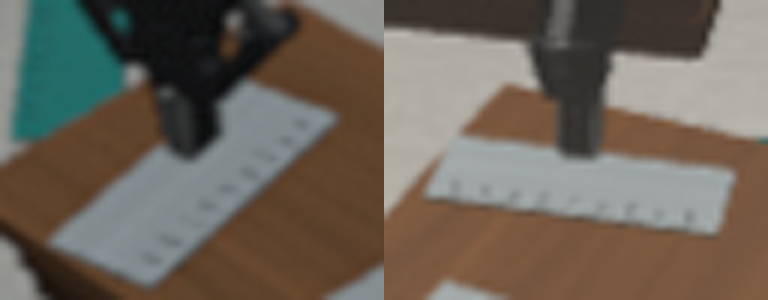

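```bash
python3 - <<'E'
from fit import *
for n in("scene","side"):
    f=imaging.grab_frame(n);st=status.read_state();p=np.array(st["tcp_pos"])
    for dz in (0,.004,.008,.012): print(n,dz,proj(f,p+[0,0,dz])[0].round(1))
E
python3 -m jog '[[[0,0,0.001],[0,0,0]],[[0,0,0],[0,0,0]]]'; python3 -m jog '[[[0,0,0.001],[0,0,0]],[[0,0,0],[0,0,0]]]'
```

```text
scene 0 [215.  185.9]
scene 0.004 [214.9 184.8]
scene 0.008 [214.7 183.7]
scene 0.012 [214.6 182.6]
side 0 [293.2 172.8]
side 0.004 [293.2 171.6]
side 0.008 [293.3 170.5]
side 0.012 [293.3 169.4]
time: 6.75
tcp_pos: [0.6326, -0.2764, 0.0679]
eef_rot: [[0.997, 0.082, -0.0], [0.082, -0.997, 0.0], [-0.0, -0.0, -1.0]]
ft_force: [-1.0, -0.1, -0.8]
finger_gap: -0.0001
gripper_force: 0.0
time: 7.0
tcp_pos: [0.6327, -0.2764, 0.0669]
eef_rot: [[0.997, 0.082, -0.0], [0.082, -0.997, 0.0], [-0.0, -0.0, -1.0]]
ft_force: [0.1, -0.8, 0.9]
finger_gap: -0.0001
gripper_force: 0.0
```

```bash
for i in 1; do :; done; python3 -m jog '[[[0,0,0.0012],[0,0,0]],[[0,0,0],[0,0,0]]]' | sed -n '2p;4p'; python3 -m jog '[[[0,0,0.0012],[0,0,0]],[[0,0,0],[0,0,0]]]'| sed -n '2p;4p'
```

```text
tcp_pos: [0.6327, -0.2764, 0.0657]
ft_force: [-0.2, 0.0, 0.6]
tcp_pos: [0.6327, -0.2764, 0.0645]
ft_force: [0.5, 0.1, 0.5]
```

```bash
python3 -m jog '[[[0,0,0.001],[0,0,0]],[[0,0,0],[0,0,0]]]' | sed -n '2p;4p'
```

```text
tcp_pos: [0.6327, -0.2764, 0.0635]
ft_force: [0.2, 0.5, -0.2]
```

```bash
python3 -m jog '[[[0,0,0.001],[0,0,0]],[[0,0,0],[0,0,0]]]' | sed -n '2p;4p'
```

```text
tcp_pos: [0.6327, -0.2764, 0.0625]
ft_force: [-0.3, -0.7, -0.1]
```

```bash
python3 - <<'E'
from fit import *
st=status.read_state();w=imaging.grab_frame("wrist");f=imaging.grab_frame("side");p=proj(f,st["tcp_pos"])[0];x,y=p.astype(int)
print(p,st["finger_gap"])
a=cv2.resize(w["pixels"][200:420,150:430],(560,440));b=cv2.resize(f["pixels"][y-40:y+15,x-15:x+15],(240,440),interpolation=cv2.INTER_CUBIC)
cv2.imwrite("pics/c3.png",np.hstack([a,b]))
E
```

```text
[293.18854466 174.58818482] 0.00018247657585247995
```

View pics/c3.png

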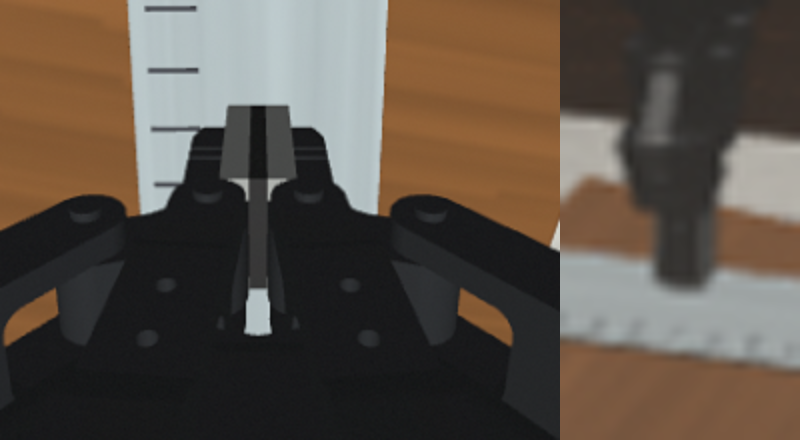

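```bash
python3 - <<'E'
from fit import *
st=status.read_state();w=imaging.grab_frame("wrist");R=np.array(st["eef_rot"]);p=np.array(st["tcp_pos"])
for dx in(0,.011):
  for z in (0,-.005,-.01,-.015,-.02): print(dx,z,proj(w,p+R@[dx,0,z],st)[0].round(1), proj(w,p+R@[dx,.011,z],st)[0].round(1))
E
python3 -m jog '[[[0,0,0.001],[0,0,0]],[[0,0,0.001],[0,0,0]]]' | sed -n '2p;4p'
```

```text
0 0 [279.6 255.1] [301.1 255.1]
0 -0.005 [279.6 259. ] [301.7 259. ]
0 -0.01 [279.6 263.1] [302.4 263.1]
0 -0.015 [279.7 267.4] [303.1 267.4]
0 -0.02 [279.7 272. ] [303.8 271.9]
0.011 0 [279.6 234.8] [301.5 234.8]
0.011 -0.005 [279.6 238.1] [302.1 238.1]
0.011 -0.01 [279.7 241.7] [302.8 241.7]
0.011 -0.015 [279.7 245.4] [303.6 245.4]
0.011 -0.02 [279.7 249.4] [304.3 249.4]
tcp_pos: [0.6327, -0.2764, 0.0605]
ft_force: [0.3, -0.1, 0.1]
```

```bash
python3 -c "
from rig import robot;print(robot.grip_depth,[a for a in dir(robot) if a[0]!='_'])"; python3 -m jog '[[[0,0,0.001],[0,0,0]],[[0,0,0.001],[0,0,0]]]' | sed -n '2p;4p'
```

```text
-0.0187 ['IKError', 'close_job', 'grip_depth']
tcp_pos: [0.6327, -0.2764, 0.0585]
ft_force: [-0.3, -0.3, 0.7]
```

```bash
python3 -m jog '[[[0,0,0.0008],[0,0,0]],[[0,0,0],[0,0,0]]]' | sed -n '2p;4p'
```

```text
tcp_pos: [0.6327, -0.2764, 0.0577]
ft_force: [0.4, 0.2, 0.2]
```

```bash
python3 -m jog '[[[0,0,0.0008],[0,0,0]],[[0,0,0],[0,0,0]]]' | sed -n '2p;4p'
```

```text
tcp_pos: [0.6327, -0.2764, 0.0569]
ft_force: [0.3, 0.5, 0.7]
```

```bash
python3 -m jog '[[[0,0,0.0008],[0,0,0]],[[0,0,0],[0,0,0]]]' | sed -n '2p;4p'
```

```text
tcp_pos: [0.6327, -0.2764, 0.0561]
ft_force: [0.6, -0.1, 0.7]
```

```bash
python3 -m jog '[[[0,0,0.0008],[0,0,0]],[[0,0,0],[0,0,0]]]' | sed -n '2p;4p'
```

```text
tcp_pos: [0.6327, -0.2764, 0.0553]
ft_force: [0.1, -0.2, 0.4]
```

```bash
python3 -m jog '[[[0,0,0.0008],[0,0,0]],[[0,0,0],[0,0,0]]]' | sed -n '2p;4p'
```

```text
tcp_pos: [0.6327, -0.2764, 0.0545]
ft_force: [0.4, 0.0, 0.0]
```

```bash
python3 -m jog '[[[0,0,0.0008],[0,0,0]],[[0,0,0],[0,0,0]]]' | sed -n '1,2p;4p'
```

```text
time: 10.15
tcp_pos: [0.6327, -0.2764, 0.0537]
ft_force: [-0.0, -0.3, 0.1]
```

```bash
python3 -m jog '[[[0,0,0.0008],[0,0,0]],[[0,0,0],[0,0,0]]]' | sed -n '2p;4p'
```

```text
tcp_pos: [0.6327, -0.2764, 0.0529]
ft_force: [-0.5, -0.6, 0.2]
```

```bash
python3 - <<'E'
from fit import *
st=status.read_state();f=imaging.grab_frame("side");p=proj(f,st["tcp_pos"])[0];x,y=p.astype(int);s=imaging.grab_frame("scene");q=proj(s,st["tcp_pos"])[0];X,Y=q.astype(int)
print(p,q,x,y,X,Y)
a=cv2.resize(s["pixels"][Y-25:Y+15,X-20:X+20],(400,400),interpolation=cv2.INTER_CUBIC);b=cv2.resize(f["pixels"][y-25:y+15,x-20:x+20],(400,400),interpolation=cv2.INTER_CUBIC)
cv2.imwrite("pics/c4.png",np.hstack([a,b]))
E
```

```text
[293.12844353 177.22822759] [215.5050643 190.2647958] 293 177 215 190
```

View pics/c4.png

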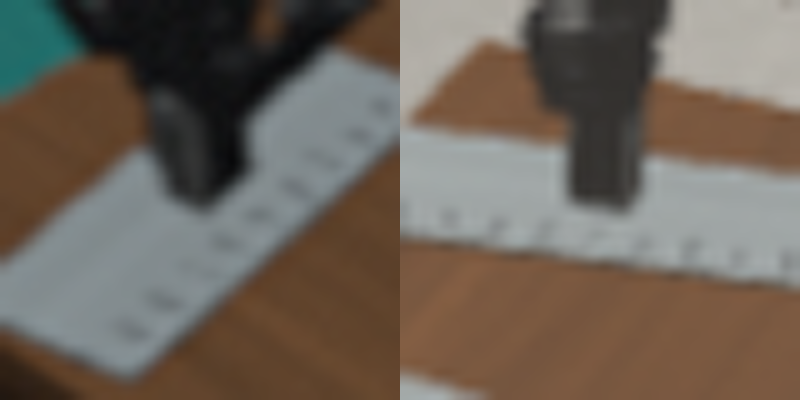

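```bash
python3 -m jog '[[[0,0,0.001],[0,0,0]],[[0,0,0],[0,0,0]]]' | sed -n '2p;4p'
```

```text
tcp_pos: [0.6327, -0.2764, 0.0519]
ft_force: [0.2, 0.7, 0.4]
```

```bash
python3 -m jog '[[[0,0,0.001],[0,0,0]],[[0,0,0],[0,0,0]]]' | sed -n '2p;4p'
```

```text
tcp_pos: [0.633, -0.2766, 0.0518]
ft_force: [-1.7, 0.5, 5.4]
```

```bash
python3 -m jog '[[[0,0,0.001],[0,0,0]],[[0,0,0],[0,0,0]]]' | sed -n '2p;4p'
```

```text
tcp_pos: [0.6333, -0.2768, 0.0518]
ft_force: [-2.3, 1.2, 11.0]
```

```bash
python3 -m jog '[[[-0.002,0,-0.0002],[0,0,0]],[[-0.006,0,0],[0,0,0]],[[-0.008,0,0],[0,0,0]],[[-0.008,0,0],[0,0,0]],[[-0.008,0,0],[0,0,0]],[[-0.006,0,0],[0,0,0]],[[-0.002,0,0],[0,0,0]]]' | sed -n '1,2p;4p'; python3 - <<'E'
from fit import *
st=status.read_state();f=imaging.grab_frame("scene")
print([(d["rect"],round(d["score"],2)) for d in imaging.look_for(f,"long_plate_mid")])
f=imaging.grab_frame("side")
print([(d["rect"],round(d["score"],2)) for d in imaging.look_for(f,"long_plate_mid")])
E
```

```text
time: 12.12
tcp_pos: [0.5938, -0.2803, 0.0518]
ft_force: [1.1, 0.2, 7.4]
[([259.0, 158.2, 48.4, 20.5], 0.98), ([201.0, 164.8, 43.3, 29.7], 0.87), ([160.7, 241.7, 57.6, 42.6], 0.84), ([185.7, 153.5, 19.8, 24.2], 0.7)]
[([359.8, 199.2, 31.8, 37.6], 0.81), ([279.2, 165.8, 50.4, 20.6], 0.79), ([331.1, 159.6, 30.2, 8.7], 0.54)]
```

```bash
python3 -m jog '[[[-0.003,0,0],[0,0,0]],[[-0.007,0,0],[0,0,0]],[[-0.008,0,0],[0,0,0]],[[-0.009,0,0],[0,0,0]],[[-0.009,0,0],[0,0,0]],[[-0.009,0,0],[0,0,0]],[[-0.009,0,0],[0,0,0]],[[-0.009,0,0],[0,0,0]],[[-0.008,0,0],[0,0,0]],[[-0.004,0,0],[0,0,0]],[[-0.001,0,0],[0,0,0]],[[0,0,0],[0,0,0]]]' | sed -n '1,2p;4p'; python3 - <<'E'
from fit import *
st=status.read_state();w=imaging.grab_frame("wrist");cv2.imwrite("pics/w5.png",w["pixels"])
E
```

```text
time: 13.82
tcp_pos: [0.5181, -0.2867, 0.0518]
ft_force: [1.1, 1.0, 9.3]
```

View pics/w5.png

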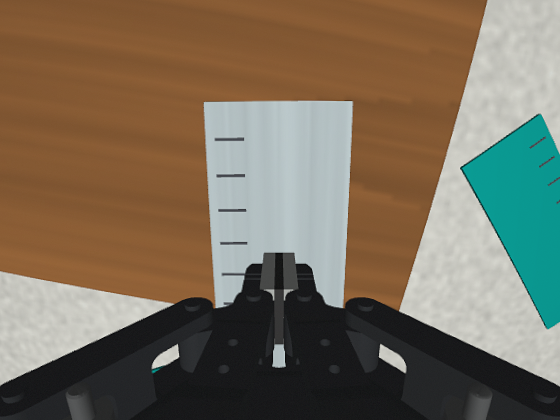

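The plate has slid along. Its far corners are now at (204,102) and (353,101), and the stand edge runs from (0,272) to (180,303).

```bash
cat > pl.py <<'E'
from fit import *
def plate(pl,z,st,w):
    b=back(w,pl,z,st);print("width",np.linalg.norm(b[0]-b[1]),np.linalg.norm(b[2]-b[3]))
    u=(b[0]-b[2])[:2]+(b[1]-b[3])[:2];yaw=np.arctan2(u[1],u[0]);e=(b[0]+b[1])[:2]/2
    c=e-.075*np.array([np.cos(yaw),np.sin(yaw)]);print("yaw",yaw,"centre",c);return c,yaw
E
python3 - <<'E'
from pl import *
st=status.read_state();w=imaging.grab_frame("wrist")
c,y=plate([[204,102],[353,101],[215,300],[344,300]],.073,st,w)
e=back(w,[[0,271.5],[175,302]],.07,st)[:,:2];print(e)
d=(e[1]-e[0])/np.linalg.norm(e[1]-e[0]);n=np.array([-d[1],d[0]]);n*=np.sign(n[0]);
h=c-.075*np.array([np.cos(y),np.sin(y)]);print("n",n,"overhang",-(h-e[0])@n,"near end",h)
print(np.array(st["tcp_pos"]),np.arctan2(st["eef_rot"][1][0],st["eef_rot"][0][0]))
E
```

```text
width 0.059484195264871725 0.0599884378403366
yaw 0.08762852966935686 centre [ 0.5173728  -0.28658905]
[[ 0.50477152 -0.15101109]
 [ 0.49737643 -0.23824339]]
n [ 0.99642588 -0.08447168] overhang 0.04988200901312698 near end [ 0.44266057 -0.29315279]
[ 0.51813838 -0.28671053  0.05176139] 0.08173368615857857
```

```bash
python3 -m jog '[[[0,0,-0.005],[0,0,0]],[[0,0,-0.02],[0,0,0]],[[-0.012,0,0],[0,0,-0.006]],[[-0.02,0,0],[0,0,0]],[[-0.016,0,0],[0,0,0]],[[-0.006,0,0],[0,0,0]],[[0,0,0],[0,0,0]]]' | sed -n '1,2p;4p';  python3 -m jog '[[[0,0,0],[0,0,0]],[[0,0,0],[0,0,0]],[[0,0,0],[0,0,0]],[[0,0,0],[0,0,0]]]' 0.0854; python3 - <<'E'
from fit import *
st=status.read_state();w=imaging.grab_frame("wrist");cv2.imwrite("pics/w6.png",w["pixels"])
E
```

```text
time: 14.8
tcp_pos: [0.4629, -0.2906, 0.0749]
ft_force: [1.1, -0.2, -0.1]
time: 15.3
tcp_pos: [0.4634, -0.2906, 0.0752]
eef_rot: [[0.996, 0.088, 0.0], [0.088, -0.996, -0.0], [0.0, 0.0, -1.0]]
ft_force: [-0.1, 0.2, -0.5]
finger_gap: 0.0722
gripper_force: 0.0
```

View pics/w6.png

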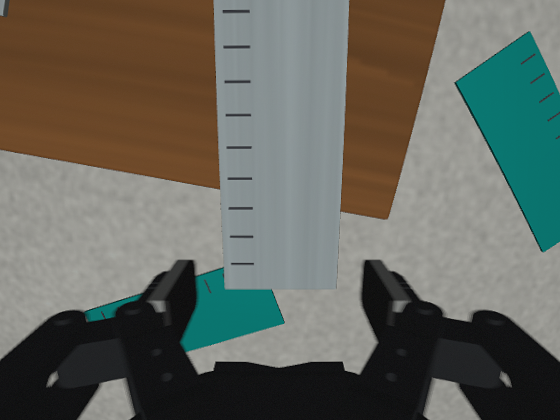

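The plate's overhanging near end is visible, with corners at (225,290) and (336,289). The fingers straddle it symmetrically.

```bash
python3 - <<'E'
from pl import *
st=status.read_state();w=imaging.grab_frame("wrist");R=np.array(st["eef_rot"]);p=np.array(st["tcp_pos"])
b=back(w,[[225,290],[336.5,289],[220,189],[342,213]],.073,st)
t=(b-p)@R;print((t*1000).round(1))
E
python3 -m jog '[[[0.001,0,0.01],[0,0,0]],[[0,0,0.015],[0,0,0]],[[0,0,0.013],[0,0,0]],[[0,0,0.006],[0,0,0]],[[0,0,0],[0,0,0]],[[0,0,0],[0,0,0]]]'
```

```text
[[-21.1 -29.2   2.2]
 [-20.5  30.5   2.2]
 [ 34.  -29.3   2.2]
 [ 21.8  31.3   2.2]]
time: 16.15
tcp_pos: [0.4645, -0.2907, 0.0315]
eef_rot: [[0.996, 0.088, 0.001], [0.088, -0.996, -0.0], [0.0, 0.001, -1.0]]
ft_force: [0.1, -0.7, 0.9]
finger_gap: 0.0855
gripper_force: 0.0
```

```bash
python3 -m jog '[[[0,0.0007,0.001],[0,0,0]],[[0,0,0],[0,0,0]],[[0,0,0],[0,0,0]],[[0,0,0],[0,0,0]],[[0,0,0],[0,0,0]],[[0,0,0],[0,0,0]]]' 0.05 70; python3 -m jog '[[[0,0,-0.002],[0,0,0]],[[0,0,-0.004],[0,0,0]],[[0,0,-0.004],[0,0,0]],[[0,0,0],[0,0,0]],[[0,0,0],[0,0,0]]]'; python3 - <<'E'
from fit import *
ims=[]
st=status.read_state()
for n in("scene","side"):
    f=imaging.grab_frame(n);p=proj(f,st["tcp_pos"])[0]
    x,y=p.astype(int);ims.append(cv2.resize(f["pixels"][y-35:y+25,x-40:x+40],(400,300),interpolation=cv2.INTER_CUBIC))
cv2.imwrite("pics/c7.png",np.hstack(ims))
E
```

```text
time: 16.9
tcp_pos: [0.4646, -0.2914, 0.0305]
eef_rot: [[0.996, 0.088, 0.001], [0.088, -0.996, -0.001], [0.001, 0.001, -1.0]]
ft_force: [-0.8, 0.0, 5.0]
finger_gap: 0.0573
gripper_force: 73.6
time: 17.52
tcp_pos: [0.4643, -0.2911, 0.0401]
eef_rot: [[0.996, 0.088, -0.0], [0.088, -0.996, 0.0], [-0.0, -0.0, -1.0]]
ft_force: [-0.7, 0.2, -0.1]
finger_gap: 0.0573
gripper_force: 74.4
```

View pics/c7.png

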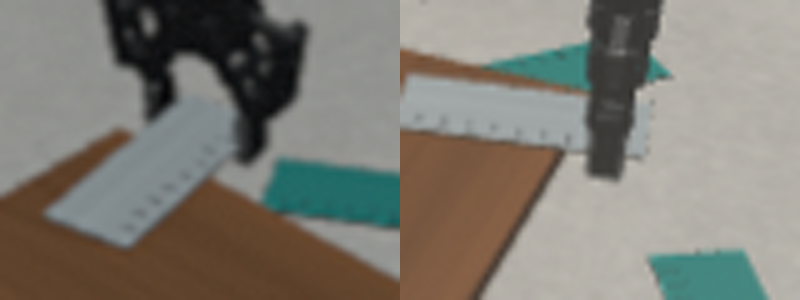

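```bash
python3 -m jog '[[[0,0,-0.01],[0,0,0]],[[0,0,-0.02],[0,0,0]],[[0,0,-0.03],[0,0,0]],[[0.005,-0.01,-0.03],[0,0,0]],[[0.01,-0.02,-0.03],[0,0,0]],[[0.014,-0.03,-0.025],[0,0,0]],[[0.015,-0.04,-0.015],[0,0,0]],[[0.015,-0.04,0],[0,0,0]],[[0.015,-0.04,0],[0,0,0]],[[0.015,-0.04,0],[0,0,0]],[[0.015,-0.04,0],[0,0,0]],[[0.015,-0.04,0],[0,0,0]]]' | sed -n 2p; python3 -m jog '[[[0.01,-0.035,0],[0,0,0]],[[0.01,-0.03,0],[0,0,0]],[[0.005,-0.024,0],[0,0,0]],[[0.003,-0.014,0],[0,0,0]],[[0,0,0],[0,0,-0.05]],[[0,0,0],[0,0,-0.07]],[[0,0,0],[0,0,-0.031]],[[0,0,0],[0,0,0]],[[0,0,0],[0,0,0]]]'; python3 - <<'E'
from fit import *
st=status.read_state();w=imaging.grab_frame("wrist")
print(st["tcp_pos"].tolist(),st["eef_rot"].tolist())
cv2.imwrite("pics/w8.png",cv2.resize(w["pixels"],(800,600),interpolation=cv2.INTER_CUBIC))
for t in ["holder","carriage","long_plate_mid"]: print(t,[(d["rect"],round(d["score"],2)) for d in imaging.look_for(w,t)])
E
```

```text
tcp_pos: [0.5568, 0.0195, 0.201]
time: 20.25
tcp_pos: [0.5755, 0.123, 0.2003]
eef_rot: [[0.972, 0.236, 0.0], [0.236, -0.972, -0.0], [0.0, 0.0, -1.0]]
ft_force: [-0.5, 0.4, -1.3]
finger_gap: 0.0571
gripper_force: 74.5
[0.5754617911147751, 0.12300683495538077, 0.20028702127039844] [[0.9718572623700739, 0.23557049674159247, 5.141463677259817e-05], [0.23557049874652658, -0.971857262534213, -3.7145909427125055e-05], [4.121720781236727e-05, 4.821229347149047e-05, -0.9999999979883584]]
holder [([105.4, 3.1, 93.6, 253.2], 0.89)]
carriage [([102.8, 33.8, 81.8, 35.5], 0.98)]
long_plate_mid [([434.9, 369.7, 50.4, 46.0], 0.81), ([187.1, 0.0, 184.7, 342.6], 0.7)]
```

View pics/w8.png

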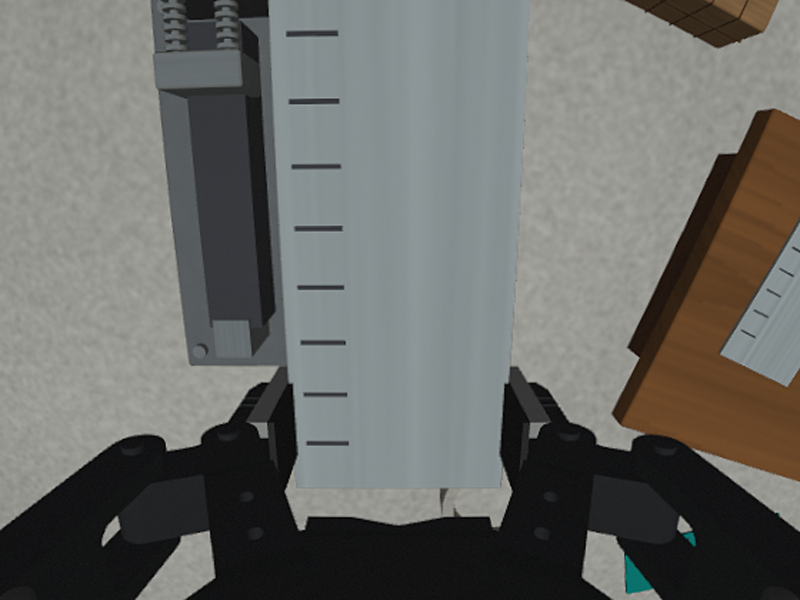

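The wrist view (800-wide scale) shows the plate held straight with its near corners at (297,488) and (502,488). The holder's lip top spans (214..249, 320..357), the foot's near-left corner is at (190,366), and the carriage's front top edge runs from (157,90) to (239,87).

```bash
python3 - <<'E'
from fit import *
st=status.read_state();w=imaging.grab_frame("wrist");R=np.array(st["eef_rot"]);p=np.array(st["tcp_pos"])
s=lambda a:(np.array(a,float)+.5)*.7-.5
B=lambda a,z:back(w,s(a),z,st)
for z in(.235,.241,.247):
    b=B([[297,488],[502,488],[272,0],[528,0]],z);t=(b-p)@R*1000;print("plate",z,t[:,:2].round(1).tolist(),"w",np.linalg.norm(b[0]-b[1]),np.linalg.norm(b[2]-b[3]))
h=np.array([np.cos(.239),np.sin(.239)]);l=np.array([-h[1],h[0]]);o=np.array([.6013,.2434])
def H(n,a,z): b=B(a,z)[:,:2]-o;print(n,(np.c_[b@h,b@l]*1000).round(1).tolist())
H("bed L/R (y +-18)",[[189,97],[210,318],[247,97],[262,322]],.05)
H("lip top (x -67 / -?, y+-12)",[[214,320],[249,320],[216,357],[251,357]],.0595)
H("foot corner (-120,55) and near edge, left edge",[[190,366],[286,364],[163,120]],.012)
H("carriage (73,+-25)",[[157,90],[239,87]],.078)
E
```

```text
plate 0.235 [[-26.6, -31.5], [-26.6, 31.6], [107.7, -30.7], [107.8, 30.7]] w 0.06308814820572556 0.061388702055521736
plate 0.241 [[-22.2, -30.1], [-22.2, 30.1], [105.8, -29.3], [105.9, 29.2]] w 0.060148623715571725 0.05852836143302452
plate 0.247 [[-17.8, -28.6], [-17.8, 28.6], [104.0, -27.9], [104.0, 27.8]] w 0.05720909922541791 0.05566802081052728
bed L/R (y +-18) [[58.6, 17.1], [-82.0, 16.7], [57.7, -18.8], [-84.7, -18.7]]
lip top (x -67 / -?, y+-12) [[-80.4, 10.3], [-80.4, -13.0], [-106.4, 11.7], [-106.2, -12.1]]
foot corner (-120,55) and near edge, left edge [[-132.8, 52.3], [-130.7, -23.7], [49.4, 52.3]]
carriage (73,+-25) [[58.8, 23.7], [59.2, -22.9]]
```

```bash
python3 -m jog '[[[-0.0024,-0.01,0],[0,0,-0.002]],[[-0.005,-0.022,0],[0,0,0]],[[-0.006,-0.026,0],[0,0,0]],[[-0.006,-0.026,0],[0,0,0]],[[-0.004,-0.018,0],[0,0,0]],[[-0.002,-0.008,0],[0,0,0]],[[0,0,0],[0,-0.04,0]],[[0,0,0],[0,-0.04,0]],[[0,0,0],[0,0,0]],[[0,0,0],[0,0,0]]]' ; python3 -m jog '[[[0.0012,0,0.015],[0,0,0]],[[0.0024,0,0.03],[0,0,0]],[[0.0024,0,0.03],[0,0,0]],[[0.002,0,0.025],[0,0,0]],[[0.0012,0,0.015],[0,0,0]],[[0,0,0],[0,0,0]],[[0,0,0],[0,0,0]]]'; cat > hp.py <<'E'
from fit import *
def hp():
    st=status.read_state();p=np.array(st["tcp_pos"]);R=np.array(st["eef_rot"]);o=np.array([.5886,.2394]);h=np.array([.9713,.2377]);l=np.array([-.2377,.9713])
    F=np.array(st["ft_force"]);print("t",st["time"],"hx,hy,z mm",((p[:2]-o)@h*1e3).round(2),((p[:2]-o)@l*1e3).round(2),(p[2]*1e3).round(2),"yaw",np.arctan2(R[1,0],R[0,0]).round(4),"pitch",np.arcsin(-R[2,0]).round(4),"F h/l/z",(F[:2]@h).round(1),(F[:2]@l).round(1),F[2].round(1),"gap",st["finger_gap"],st["gripper_force"])
    return st
E
python3 - <<'E'
from hp import *
st=hp();w=imaging.grab_frame("wrist");cv2.imwrite("pics/w9.png",w["pixels"])
for n in("scene","side","wrist"):
    f=imaging.grab_frame(n)
    for t in ["carriage","long_plate_mid"]: print(n,t,[(d["rect"],round(d["score"],2)) for d in imaging.look_for(f,t)])
E
```

```text
time: 21.75
tcp_pos: [0.5245, 0.2238, 0.2001]
eef_rot: [[0.968, 0.238, -0.077], [0.237, -0.971, -0.019], [-0.079, 0.0, -0.997]]
ft_force: [0.7, -0.7, 0.1]
finger_gap: 0.0573
gripper_force: 74.5
time: 22.62
tcp_pos: [0.525, 0.224, 0.0857]
eef_rot: [[0.968, 0.239, -0.076], [0.238, -0.971, -0.019], [-0.078, 0.0, -0.997]]
ft_force: [0.0, 0.1, -0.7]
finger_gap: 0.0572
gripper_force: 74.6
t 22.625 hx,hy,z mm -65.39 0.2 85.7 yaw 0.2408 pitch 0.0783 F h/l/z 0.1 0.1 -0.7 gap 0.057215405546828045 74.56338286399841
scene carriage [([369.7, 274.5, 24.3, 16.2], 0.81)]
scene long_plate_mid [([258.4, 160.2, 49.0, 18.3], 0.79), ([162.4, 237.1, 58.0, 48.4], 0.77), ([375.5, 216.3, 35.6, 49.8], 0.76), ([183.5, 150.4, 23.6, 26.8], 0.56)]
side carriage [([191.4, 293.2, 17.1, 28.1], 0.75)]
side long_plate_mid [([198.7, 275.4, 84.0, 26.7], 0.68), ([357.6, 200.1, 32.0, 37.2], 0.67), ([201.5, 189.3, 19.5, 12.3], 0.49)]
wrist carriage []
wrist long_plate_mid [([187.9, 1.8, 182.0, 338.2], 0.89)]
```

```bash
python3 - <<'E'
from hp import *
st=hp();o=np.array([.5886,.2394]);h=np.array([.9713,.2377]);l=np.array([-.2377,.9713])
P=np.array([np.r_[o+h*x+l*y,z] for x,z in((-.0841,.1283),(.0652,.1127)) for y in(.03,-.03)])
C=np.array([np.r_[o+h*x+l*y,.078] for x in(.073,.088) for y in(.025,-.025)])
for n in("scene","side"):
    f=imaging.grab_frame(n);q=proj(f,P);print(n,q.round(1).tolist(),q.min(0),q.max(0));q=proj(f,C);print("carr",q.min(0),q.max(0))
E
```

```text
t 23.125 hx,hy,z mm -65.87 0.2 84.89 yaw 0.2408 pitch 0.0799 F h/l/z 0.5 0.1 0.1 gap 0.05703109689469047 74.56414818763733
scene [[410.8, 220.0], [386.4, 213.6], [399.6, 268.0], [372.9, 260.1]] [372.89668518 213.60093455] [410.79659062 267.9842113 ]
carr [370.24539374 273.14901812] [393.4056344  284.65748643]
side [[279.1, 300.3], [281.8, 276.4], [201.2, 300.1], [208.3, 276.9]] [201.19689399 276.4271354 ] [281.76819891 300.32559491]
carr [192.93470415 289.33725696] [206.08885076 309.08187018]
```

```bash
python3 -m jog '[[[0.0008,0,0.01],[0,0,0]],[[0.0012,0,0.015],[0,0,0]],[[0.0012,0,0.015],[0,0,0]],[[0.0009,0,0.0112],[0,0,0]],[[0.0004,0,0.005],[0,0,0]],[[0,0,0],[0,0,0]],[[0,0,0],[0,0,0]]]' >/dev/null; python3 -c "
from hp import *
hp()"
```

```text
t 24.1 hx,hy,z mm -65.57 0.18 28.91 yaw 0.2407 pitch 0.0791 F h/l/z 1.0 0.6 -1.5 gap 0.05707513107503565 74.5757782459259
```

```bash
python3 -m jog '[[[0.003,0,-0.0002],[0,0,0]],[[0.004,0,-0.0003],[0,0,0]],[[0.003,0,-0.0003],[0,0,0]],[[0,0,0],[0,0,0]],[[0,0,0],[0,0,0]]]' >/dev/null; python3 -c "
from hp import *
hp()"; python3 -m jog '[[[0.003,0,-0.0002],[0,0,0]],[[0.004,0,-0.0003],[0,0,0]],[[0.003,0,-0.0003],[0,0,0]],[[0,0,0],[0,0,0]],[[0,0,0],[0,0,0]]]' >/dev/null; python3 -c "
from hp import *
hp()"
```

```text
t 24.725 hx,hy,z mm -56.19 0.22 28.32 yaw 0.2409 pitch 0.0808 F h/l/z -2.5 -0.1 -0.4 gap 0.05710637362820147 74.59080219268799
t 25.35 hx,hy,z mm -46.71 0.24 28.05 yaw 0.2409 pitch 0.0829 F h/l/z -7.3 -0.7 0.8 gap 0.05707408042537203 74.59216117858887
```

```bash
python3 -m jog '[[[0.002,0,-0.0002],[0,0,0]],[[0.002,0,-0.0001],[0,0,0]],[[0,0,0],[0,0,0]],[[0,0,0],[0,0,0]]]' >/dev/null; python3 - <<'E'
from hp import *
hp();a=cv2.imread("pics/w9.png");b=imaging.grab_frame("wrist")["pixels"]
for im in(a,b):
    g=cv2.cvtColor(im,cv2.COLOR_BGR2GRAY).astype(float);c=cv2.GaussianBlur(g,(0,0),1)
    print([int(330+np.argmax(np.abs(np.diff(c[330:350,x])))) for x in(225,240,260,280,300,320,335)],
     [ (int(180+np.argmax(np.abs(np.diff(c[y,180:230])))),int(340+np.argmax(np.abs(np.diff(c[y,340:385]))))) for y in(20,100,200)])
E
```

```text
t 25.85 hx,hy,z mm -43.07 0.26 27.93 yaw 0.241 pitch 0.0838 F h/l/z -9.7 -0.7 0.1 gap 0.0574454037784127 74.59707856178284
[341, 341, 341, 346, 341, 342, 341] [(187, 369), (191, 366), (207, 360)]
[348, 348, 341, 341, 341, 348, 348] [(187, 370), (191, 366), (207, 379)]
```

```bash
python3 -m jog '[[[0.0004,0,0.0024],[0,0.015,0]],[[0.0004,0,0.0024],[0,0.015,0]],[[0.0004,0,0.0024],[0,0.015,0]],[[0.0003,0,0.0024],[0,0.015,0]],[[0,0,0],[0,0,0]],[[0,0,0],[0,0,0]]]' >/dev/null; python3 -c "
from hp import *
hp()"; python3 -m jog '[[[0.0003,0,0.0024],[0,0.015,0]],[[0.0003,0,0.0024],[0,0.015,0]],[[0,0,0],[0,0,0]],[[0,0,0],[0,0,0]]]' >/dev/null; python3 -c "
from hp import *
hp()"
```

```text
t 26.65 hx,hy,z mm -42.08 0.26 18.24 yaw 0.241 pitch 0.0235 F h/l/z -8.1 -0.2 0.3 gap 0.057170191516040164 74.64340925216675
t 27.15 hx,hy,z mm -41.46 0.28 13.46 yaw 0.241 pitch -0.0067 F h/l/z -8.4 -0.9 0.4 gap 0.057068010130641424 74.66841459274292
```

```bash
python3 -m jog '[[[0.0004,0,0.0014],[0,0.01,0]],[[0.0002,0,0.0008],[0,0.006,0]],[[0,0,0],[0,0,0]],[[0,0,0],[0,0,0]]]' >/dev/null; python3 -c "
from hp import *
hp()"
```

```text
t 27.65 hx,hy,z mm -40.46 0.3 11.93 yaw 0.2412 pitch -0.0238 F h/l/z -9.3 -0.1 5.3 gap 0.05718358114956645 74.97812390327454
```

```bash
python3 -m jog '[[[0,0,0.0008],[0,0,0]],[[0,0,0],[0,0,0]],[[0,0,0],[0,0,0]]]' >/dev/null; python3 - <<'E'
from hp import *
st=hp()
f=imaging.grab_frame("side")
o=np.array([.5886,.2394]);h=np.array([.9713,.2377]);l=np.array([-.2377,.9713])
for z in(.0515,.0545,.0575): print(z,proj(f,[np.r_[o+h*x+l*.03,z] for x in(-.063,0,.086)]).round(1).tolist())
g=f["pixels"]
for x in(.01,.03,.05,.07):
    u,v=proj(f,np.r_[o+h*x+l*.03,.0515])[0].round().astype(int); print(x,u,v,[int(g[k,u].mean()) for k in range(v-12,v+8)])
E
```

```text
t 28.025 hx,hy,z mm -40.27 0.31 11.55 yaw 0.2412 pitch -0.0242 F h/l/z -10.4 -0.1 8.0 gap 0.05713388400422302 75.23728251457214
0.0515 [[268.6, 324.5], [237.2, 322.2], [195.2, 318.8]]
0.0545 [[268.6, 323.6], [237.1, 321.3], [195.0, 317.9]]
0.0575 [[268.6, 322.7], [237.0, 320.4], [194.8, 317.0]]
0.01 232 322 [162, 163, 164, 164, 155, 126, 110, 110, 125, 143, 158, 132, 78, 59, 59, 59, 61, 60, 59, 107]
0.03 222 321 [164, 163, 164, 164, 163, 162, 162, 164, 164, 165, 167, 132, 82, 62, 61, 60, 60, 61, 60, 95]
0.05 213 320 [165, 164, 165, 165, 163, 163, 164, 165, 164, 164, 166, 150, 93, 63, 62, 61, 61, 61, 61, 72]
0.07 203 319 [168, 165, 165, 166, 164, 145, 141, 140, 137, 151, 165, 161, 93, 63, 62, 61, 62, 62, 62, 71]
```

```bash
python3 -m jog '[[[0,0,0],[0,0,0]],[[0,0,0],[0,0,0]],[[0,0,0],[0,0,0]],[[0,0,0],[0,0,0]],[[0,0,0],[0,0,0]],[[0,0,0],[0,0,0]]]' 0.0854 >/dev/null; python3 - <<'E'
from hp import *
st=hp();b=imaging.grab_frame("wrist");cv2.imwrite("pics/w10.png",b["pixels"])
for n in("scene","side","wrist"):
    f=imaging.grab_frame(n)
    for t in ["carriage","long_plate_mid","holder"]: print(n,t,[(d["rect"],round(d["score"],2)) for d in imaging.look_for(f,t)])
g=cv2.GaussianBlur(cv2.cvtColor(b["pixels"],cv2.COLOR_BGR2GRAY),(0,0),1).astype(int)
for x in(225,240,260,280,300,320,335): print(x,g[300:400:3,x].tolist())
p=np.array(st["tcp_pos"]);o=np.array([.5886,.2394]);h=np.array([.9713,.2377]);l=np.array([-.2377,.9713])
print(proj(b,[np.r_[o+h*x+l*y,z] for x,y,z in((-.075,.03,.053),(-.075,-.03,.053),(-.063,.03,.053),(-.067,.012,.0595),(-.067,-.012,.0595),(-.093,0,.0595))],st).round(1).tolist())
E
```

```text
t 28.825 hx,hy,z mm -39.68 0.2 10.94 yaw 0.2407 pitch -0.026 F h/l/z -0.1 0.0 0.4 gap 0.08524891679701144 0.0
scene carriage [([367.2, 273.0, 26.4, 21.7], 0.75), ([348.7, 234.6, 63.2, 95.0], 0.55), ([318.4, 179.7, 33.3, 29.9], 0.45)]
scene long_plate_mid [([369.7, 240.3, 33.0, 42.6], 0.82), ([163.7, 239.3, 53.7, 44.2], 0.82), ([257.7, 158.0, 48.8, 17.7], 0.71), ([184.9, 152.6, 19.6, 23.1], 0.65), ([365.7, 273.1, 31.4, 17.4], 0.51)]
scene holder [([346.8, 237.3, 58.0, 91.0], 0.76)]
side carriage [([189.7, 292.2, 15.8, 30.6], 0.52)]
side long_plate_mid [([200.8, 190.2, 39.7, 15.8], 0.87), ([200.8, 296.2, 75.5, 31.1], 0.81), ([362.4, 203.3, 28.0, 33.3], 0.77), ([174.7, 203.8, 47.5, 44.7], 0.65)]
side holder [([165.9, 290.4, 133.2, 58.3], 0.62)]
wrist carriage []
wrist long_plate_mid [([190.0, 0.0, 180.6, 370.1], 0.97)]
wrist holder [([154.4, 3.8, 245.1, 375.9], 0.83)]
225 [129, 128, 65, 120, 130, 129, 129, 129, 129, 129, 129, 129, 121, 71, 127, 129, 129, 129, 129, 129, 116, 19, 17, 17, 15, 17, 17, 16, 17, 17, 16, 17, 17, 16]
240 [128, 127, 66, 117, 129, 129, 129, 129, 128, 128, 128, 129
[... 298 characters left out ...]
129, 129, 129, 129, 129, 129, 129, 129, 129, 128, 128, 129, 68, 45, 73, 81, 18, 15, 16, 16, 16, 17, 16, 17, 17, 16, 17]
300 [129, 129, 129, 129, 129, 129, 129, 129, 129, 129, 129, 129, 129, 129, 129, 129, 129, 129, 129, 67, 45, 48, 17, 17, 16, 16, 17, 17, 17, 17, 17, 17, 17, 17]
320 [127, 127, 127, 127, 127, 127, 127, 127, 127, 127, 127, 127, 127, 127, 126, 126, 126, 126, 126, 126, 116, 19, 16, 17, 15, 16, 16, 17, 17, 17, 16, 17, 17, 17]
335 [130, 129, 130, 129, 129, 129, 129, 129, 129, 129, 129, 129, 129, 129, 129, 128, 128, 128, 129, 128, 115, 19, 17, 17, 16, 16, 17, 16, 16, 17, 17, 17, 17, 16]
[[209.2, 368.5], [350.5, 368.6], [207.5, 344.2], [249.9, 363.1], [310.1, 363.1], [279.8, 414.6]]
```

```bash
python3 -m jog '[[[0.0001,0,-0.005],[0,0,0]],[[0.0003,0,-0.012],[0,0,0]],[[0.0005,0,-0.02],[0,0,0]],[[0.0008,0,-0.03],[0,0,0]],[[0.0008,0,-0.03],[0,0,0]],[[0.0008,0,-0.03],[0,0,0]],[[0.0008,0,-0.03],[0,0,0]],[[-0.02,0,-0.02],[0,0,0]],[[-0.02,0,0],[0,0,0]],[[0,0,0],[0,0,0]],[[0,0,0],[0,0,0]]]' >/dev/null; python3 - <<'E'
from hp import *
st=hp();b=imaging.grab_frame("wrist");cv2.imwrite("pics/w11.png",b["pixels"])
o=np.array([.5886,.2394]);h=np.array([.9713,.2377]);l=np.array([-.2377,.9713])
Q=lambda L:proj(b,[np.r_[o+h*x+l*y,z] for x,y,z in L],st).round(1).tolist()
print("plate pred",Q([(-.075,.03,.053),(-.075,-.03,.053),(.075,.03,.053),(.075,-.03,.053)]),"lip",Q([(-.067,.012,.0595),(-.067,-.012,.0595)]))
print([(d["rect"],round(d["score"],2)) for d in imaging.look_for(b,"long_plate_mid")],[(d["rect"],round(d["score"],2)) for d in imaging.look_for(b,"carriage")])
q=np.array(Q([(0,0,.053)]))[0];g=cv2.cvtColor(b["pixels"],cv2.COLOR_BGR2GRAY).astype(int)
np.set_printoptions(linewidth=250)
print("col y=+20/-20, rows 0-60, then near");
for y in(.022,0,-.022):
    u=int(Q([(-.075,y,.053)])[0][0]);print(u,g[180:330:2,u].tolist());u=int(Q([(.075,y,.053)])[0][0]);print(u,g[0:80:2,u].tolist())
r=int(q[1]);print("row",r,g[r,180:380:2].tolist())
for t in ["short_plate_mid","tape","bundle_mid"]:
    f=imaging.grab_frame("scene");print(t,[(d["rect"],round(d["score"],2)) for d in imaging.look_for(f,t)][:2])
E
```

```text
t 30.85 hx,hy,z mm -79.64 0.13 187.34 yaw 0.2407 pitch -0.0267 F h/l/z 0.1 0.1 -0.2 gap 0.08599247417149847 0.0
plate pred [[245.4, 196.0], [312.9, 196.1], [242.2, 13.3], [316.7, 13.4]] lip [[265.3, 188.3], [293.1, 188.4]]
[([243.3, 12.8, 72.9, 184.2], 0.63)] [([239.5, 2.3, 74.1, 13.3], 0.87)]
col y=+20/-20, rows 0-60, then near
254 [73, 123, 123, 122, 121, 122, 122, 123, 111, 75, 77, 77, 78, 77, 78, 77, 79, 78, 78, 78, 77, 78, 79, 79, 78, 83, 132, 135, 135, 130, 131, 131, 133, 132, 133, 133, 131, 129, 132, 134, 133, 135, 132, 130, 133, 134, 134, 132, 131, 130, 132, 132, 131, 130, 131, 129, 126, 128, 130, 131, 131, 131, 132, 130, 126, 126, 128, 125, 125, 129, 131, 129, 128, 128, 129]
252 [90, 79, 37, 39, 39, 37, 32, 125, 122, 122, 122, 122, 122, 122, 123, 124, 43, 126, 122, 121, 123, 122, 122, 122, 122, 124, 59, 124, 121, 121, 122, 121, 121, 121, 121, 113, 88, 122, 120, 121]
279 [121, 121, 121, 122, 61, 89, 90, 90, 89, 91, 90, 90, 91, 89, 90, 89, 90, 89, 91, 76, 77, 78, 77, 79, 77, 79, 131, 132, 132, 134, 135, 136, 135, 133, 134, 135, 132, 135, 137, 133, 134, 135, 131, 131, 133, 132,
[... 827 characters left out ...]
, 122, 123, 122, 122, 122, 122, 122, 122, 122, 122, 121, 122, 121, 122, 122]
row 108 [127, 127, 128, 129, 128, 126, 127, 129, 128, 126, 124, 123, 125, 128, 127, 129, 127, 127, 126, 128, 132, 72, 78, 78, 78, 79, 78, 77, 78, 77, 76, 75, 119, 125, 99, 86, 86, 85, 84, 84, 83, 107, 121, 121, 121, 122, 121, 120, 120, 121, 122, 124, 127, 124, 123, 121, 120, 118, 118, 119, 119, 120, 123, 121, 119, 119, 121, 122, 80, 79, 78, 80, 77, 77, 78, 77, 78, 65, 133, 130, 132, 133, 132, 129, 129, 131, 132, 132, 132, 135, 136, 137, 140, 139, 135, 132, 132, 133, 133, 131]
short_plate_mid [([233.8, 191.8, 42.7, 24.6], 0.73)]
tape [([316.5, 180.0, 36.7, 28.6], 0.94)]
bundle_mid [([225.1, 254.5, 54.1, 56.5], 0.86)]
```

The measured edges match the seated pose. The near end is at row 196 beyond the lip edge at row 188, and the far end at row 13 is against the carriage. The bystanders have not moved.

```bash
python3 -c "
from rig import robot
print(robot.close_job())"
```

```text
the job is handed in; nothing more can be done
None
```

The long plate is seated in the spring holder, with its near end under the lip and its far end against the carriage; the short plate, bundle and tape roll are where they were, and I handed the job in at about 31 s.

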